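Swap the faulty housing in the checking fixture and index the good one

ROBOT

A 6-joint arm with a two-finger parallel gripper is mounted at the origin on the work surface. World frame = base frame: x ahead of the robot, y to its left, z up, the work surface at z = 0. Lengths are in mm, angles in degrees, forces in N, time in s.
With the tool pointing down it reaches from about 375 to 900 mm from the base axis. Payload 3.1 kg.
Tool frame: the origin (TCP) lies on the centre line of the jaws, within the pads' length; the fingertips stand 14 mm ahead of it and the grasp point (between the pads) lies 5 mm behind it; z points along the fingers, y is the line along which they close (so a half turn about z gives the same grasp; the last joint's range is limited). The gripper opens to 85 mm and grips with 20 to 120 N. Pads are 22 mm wide; open, the fingers measure 114 mm over their backs; the gripper's body (76 mm by 85 mm) begins 54 mm behind the grasp point. The pads swing forward as they close: fully open they stand 13 mm farther back than shut.
Start: joints at [-80.3, 30.224, 82.088, -0, 67.689, -10.227], TCP at [213.041, -587.546, 245.31] pointing down, gripper open.
Joint ranges: [-176.69, 176.69], [-43.24, 126.21], [12.49, 139.97], [-82, 262], [0, 151.66], [-163.58, 163.58]. Speed limits (degrees/s): [159.86, 159.86, 180, 180, 180, 180].

INTERFACE

Orientations are given as a 3x3 rotation matrix whose columns are the frame's x, y, z axes.
In Python, from plant import robot gives the robot as it stands. The module is installed in compiled form; this text tells all that it offers.
- The arm moves only by the tool step_arm, never from a script. Its argument "targets" is one flat list of numbers, 7 for each row, row after row: the finger opening in mm, from 0 to 85.4, then the shift along the tool's x, y, z in mm, then the turn, a rotation vector about the tool's x, y, z in rad. A call has 1 to 12 rows; each row is the pose to reach, as a shift and turn from the pose commanded when the call began, along the tool's axes at that moment; what a row does not reach only later rows make up. A row lasts 1/12 s, in which the tool goes at most 41.7 mm and 7.16 degrees, less where a joint would pass 70% of its speed; a pose out of reach is approached as far as the arm can. A call with a gripper value outside its range is refused whole. The fingers move at their own pace and stop on an object; "grip_force" is the grip in N (left out, the last holds). Time passes only in rows, so rows that repeat a pose let the fingers close. It gives the time, the measured TCP pose, the force, the opening and the grip force at its end, in the units of the state.
- robot.get_obs(): the state, without advancing time (a new reading comes with each control period).
- robot.camera(name): name is "scene" or "top"; returns a dict with "pixels" (480x640x3 uint8, blue, green, red), "range_z" (480x640 float32, mm along the optical axis (not along the pixel's ray), 0 where there is no reading), "mtx" (3x3 intrinsics, pixels), "rvec" (rotation vector, rad) and "tvec" (3), from world to camera coordinates, as OpenCV has them. Camera axes: x right, y down, z forward; pixel columns grow to the right and rows downward; lengths in mm; the calibration is good to about 2 mm. A picture is of the moment at which its call begins.
- robot.job_done(): hands the job in; it is judged then, once.
The state is a dict: "time_s": time; "qpos": joint angles; "joint_velocities": joint speeds; "tau": joint torques, N m; "ee_pos": TCP position; "ee_rot": TCP orientation; "force": force on the tool from outside, world axes, zero at the start; "torque": the same for the moment, N m; "gripper_width": opening from 0.0 (shut) to 1.0 (fully open); "grip_force": force on a finger pad.
Only numpy, scipy, OpenCV 4.12 (cv2) and the standard library are available. Lean on these libraries where they do the work, as an engineer would, in place of code of your own. Each camera call takes 0.05 s, during which the arm holds its last target. There are 200 camera calls.

TASK

The fixture holds a faulty housing that has no lug: swing the keeper bar clear of it and stand the faulty housing upright in the blue tray. Then put the good housing, the one with the lug, fully down in the nest with its lug pointing straight at the tip of the index wedge, and swing the keeper bar back over it, all the way to its closed stop. Leave the jar, the flange and the screwdriver where they are.

Things in the scene. Friction and masses are not known exactly. Their poses are not given: they have to be found in the camera images.
- fixture: fixed dark steel base plate, 170 (x) by 220 (y) mm, 12 mm thick, on the bench; origin on its underside directly below the nest centre; the plate runs from y = -98 to +122 mm and x = -85 to +85 mm of this frame; z up
- nest (a point): centre of the nest: a flat seat on the plate's upper face, 12 mm above the bench, with a steel rim round it (inside diameter 52, outside 70, 4 mm high)
- keeper (a joint): steel keeper bar swinging level about an upright hinge; 0 rad = closed stop, bar across the nest along the fixture's -y; grows counter-clockwise from above (pin end towards the fixture's +x) to 2.0; starts nearly closed, stays where left, clear of the nest for gripping from about 1.3. Bar 18 mm wide, 8 thick, underside 71 mm above the bench, 3 mm over a seated housing
- keeper_hinge (a point): point on the keeper's hinge axis, at the height of the bar's underside (71 mm above the bench), 90 mm from the nest centre along the fixture's +y; hinge post 20 mm in diameter, its cap 26 mm and up to 87 mm above the bench
- keeper_pin (a point): grip point on the keeper's handle: upright black pin, 14 mm in diameter, standing 40 mm up from the top of the bar (79 to 119 mm above the bench), 145 mm from the hinge axis; this point lies on its axis 104 mm above the bench and moves with the bar
- index: small steel wedge fixed on the fixture plate outside the rim, at a different place round the nest each time; this frame's origin is the nest centre on the plate's upper face, its +x points from there level to the wedge, z up. Wedge 45 to 68 mm from the nest centre, 16 mm wide, 14 mm high, pointed end towards the nest
- index_tip (a point): the wedge's pointed end, 45 mm from the nest centre, 7 mm above the plate
- housing: good housing, loose: aluminium drum 44 mm in diameter, 56 mm high, standing on the bench, 160 g, with a black bore mark on top and one lug on its side; origin at the centre of its underside, z up along the drum's axis, +x towards the lug. Lug 10 mm wide, reaching to 37 mm from the axis, 9 to 19 mm above the underside
- lug_tip (a point): middle of the lug's outer end, 37 mm from the drum's axis, 14 mm above the underside
- faulty: faulty housing, loose: the same drum, 44 mm in diameter and 56 mm high, but without a lug; starts in the nest under the keeper bar; origin at the centre of its underside, z up
- tray: open blue plastic tray, does not move, 170 (x) by 150 (y) mm outside, 40 mm high, walls and floor 4 mm; origin at the centre of its underside; to one side of the fixture or the other
- flange: bystander: aluminium flange disc, 60 mm in diameter, 20 mm high, origin under its centre
- jar: bystander: jar with black cap, 56 mm in diameter, 75 mm high, origin under its centre
- driver: bystander: screwdriver lying on the bench beyond the fixture, about 200 mm long, origin under its middle
Not all that is in view belongs to the job. Leave any brown or yellow look-alike of the faulty alone. Leave any red look-alike of the housing alone.

How it is judged (in metres and radians):
On the way, in this order (a step that is already met when the one before it is completed fails the run):
1. the keeper bar is swung clear of the faulty housing (0.6 rad or more) (value of joint keeper above 0.6 rad), for 0.2 s.
2. the faulty housing stands upright in the tray, let go (x of faulty in the frame of tray between -0.075 and 0.075 m and y of faulty in the frame of tray between -0.065 and 0.065 m and z of faulty in the frame of tray between 0 and 0.012 m and angle between faulty's own z axis and vertical below 0.15 rad and contact force between the fingers and faulty below 0.1 N), for 0.2 s.
3. the good housing is fully down in the nest, its lug pointing at the index wedge, let go (horizontal distance between housing and nest below 0.0055 m and z of housing in the frame of nest between -0.003 and 0.0025 m and angle between housing's own z axis and vertical below 0.08 rad and angle between the x axis of housing and the x axis of index, either way round below 0.12 rad and horizontal distance between lug_tip and index_tip below 0.02 m and contact force between the fingers and housing below 0.1 N), for 0.2 s.
4. the keeper bar is back at its closed stop over the good housing (value of joint keeper below 0.08 rad), for 0.2 s.
At the end, for the whole second after the job is handed in: Faulty housing upright on the tray floor (0.15 rad); good housing down in the nest (5.5 mm of centre, 2.5 mm of floor, 0.08 rad of upright), lug at the index wedge within 0.12 rad and its end within 20 mm of the tip; keeper closed (under 0.08 rad); all at rest (x of faulty in the frame of tray between -0.075 and 0.075 m and y of faulty in the frame of tray between -0.065 and 0.065 m and z of faulty in the frame of tray between 0 and 0.012 m and angle between faulty's own z axis and vertical below 0.15 rad and horizontal distance between housing and nest below 0.0055 m and z of housing in the frame of nest between -0.003 and 0.0025 m and angle between housing's own z axis and vertical below 0.08 rad and angle between the x axis of housing and the x axis of index, either way round below 0.12 rad and horizontal distance between lug_tip and index_tip below 0.02 m and value of joint keeper below 0.08 rad and velocity of joint keeper between -0.05 and 0.05 rad/s and linear speed of each of housing, faulty below 0.02 m/s and angular speed of each of housing, faulty below 0.15 rad/s); the robot touches nothing.
It fails at once if the flange is pushed away (more than 30 mm) (distance of flange from where it was at the start of the episode above 0.03 m).
It fails at once if the jar is pushed away (more than 30 mm) (distance of jar from where it was at the start of the episode above 0.03 m).
It fails at once if the screwdriver is pushed away (more than 30 mm) (distance of driver from where it was at the start of the episode above 0.03 m).
It also fails if it takes over 72 s, if anything falls off the work surface, if the arm or the gripper's body presses on something with over 40 N, if the wrist force passes 120 N, or if a joint passes its speed limit or range.

## Working session

There is one attempt and no reset: what is moved stays moved. The work goes in short steps, Python scripts to look and compute and a tool call to move; the robot and the scene stay as the last step left them, time stands still between calls to the robot, and variables do not carry over. Pictures are saved under pics/ and viewed, at most 10 in all, crops included, and the job is handed in when it is done.

Besides the shell and the picture viewer there is one more tool, called as a command line: name --argument value ..., lists and objects as JSON in quotes. step_arm: Moves the arm, as the interface text tells. Its arguments: {"type":"object","properties":{"targets":{"type":"array","items":{"type":"number"}},"grip_force":{"type":"number"}},"required":["targets"]}

```bash
mkdir -p pics; cat > h.py <<'E'
import numpy as np, cv2
from plant import robot
def cam(n):
    c=robot.camera(n); c['R']=cv2.Rodrigues(np.array(c['rvec'],float))[0]; c['t']=np.array(c['tvec'],float).reshape(3)
    return c
def ray(c,uv,z):
    "pixel(s) -> world point on plane height z"
    uv=np.atleast_2d(np.array(uv,float)); d=np.c_[uv,np.ones(len(uv))]@np.linalg.inv(c['mtx']).T@c['R']; o=-c['R'].T@c['t']
    return o+d*((z-o[2])/d[:,2])[:,None]
def cloud(c):
    "world xyz per pixel from range"
    h,w=c['range_z'].shape; v,u=np.mgrid[:h,:w]; z=c['range_z'].astype(float)
    p=np.stack([u,v,np.ones_like(u)],-1)@np.linalg.inv(c['mtx']).T*z[...,None]
    return (p-c['t'])@c['R']
E
python3 - <<'E'
from h import *
for n in('scene','top'):
    c=cam(n); cv2.imwrite(f'pics/{n}0.png',c['pixels']); print(n,c['mtx'].tolist(),-c['R'].T@c['t'],c['R'].tolist(),(c['range_z']>0).mean())
    np.savez(f'{n}0.npz',**c)
o=robot.get_obs(); print(o)
E
```

```text
scene [[572.3744436848086, 0.0, 322.698153220453], [0.0, 572.3744436848086, 240.52554607177018], [0.0, 0.0, 1.0]] [1344.41587117 -301.10450419  761.27578146] [[0.37939753135504006, 0.9251836510570219, -0.009629383079925946], [0.5783099169847841, -0.24525054369973565, -0.7780808510251594], [-0.7222292940048567, 0.2896331863440075, -0.6280903312816268]] 0.9961328125
top [[566.2388507951662, 0.0, 320.4936073103291], [0.0, 566.2388507951662, 237.0047933629802], [0.0, 0.0, 1.0]] [ 507.51126888   -7.23558208 1337.22243825] [[0.025158014797324713, -0.9995716717848457, -0.014951496804876785], [-0.9979129044434312, -0.024220890000117512, -0.059859699572228635], [0.059471921414503165, 0.01642624280993283, -0.998094819699219]] 0.996083984375
{'time_s': 0.1, 'qpos': array([-8.02997844e+01,  3.02740663e+01,  8.21515479e+01, -1.93513316e-04,
        6.76887710e+01, -1.02274288e+01]), 'joint_velocities': array([ 0.00349191, -0.08144372, -0.09883498,  0.00097428, -0.03483664,
       -0.07681264]), 'tau': array([ 3.20287172e-04, -4.43303633e+01, -1.78586680e+01, -2.76778874e-04,
        3.90691464e-03, -1.08534374e-05]), 'ee_pos': array([ 212.93744412, -586.93164326,  244.41296957]), 'ee_rot': array([[ 9.40123410e-01,  3.40834062e-01, -3.39459023e-04],
       [ 3.40834050e-01, -9.40121418e-01,  1.96732774e-03],
       [ 3.51399606e-04, -1.96523006e-03, -9.99998007e-01]]), 'force': array([ 0.80334269,  0.43963913, -0.31383314]), 'torque': array([ 0.01247712,  0.02002063, -0.05414064]), 'grip_force': 0.0, 'gripper_width': 1.0043081146624038}
```

View pics/scene0.png

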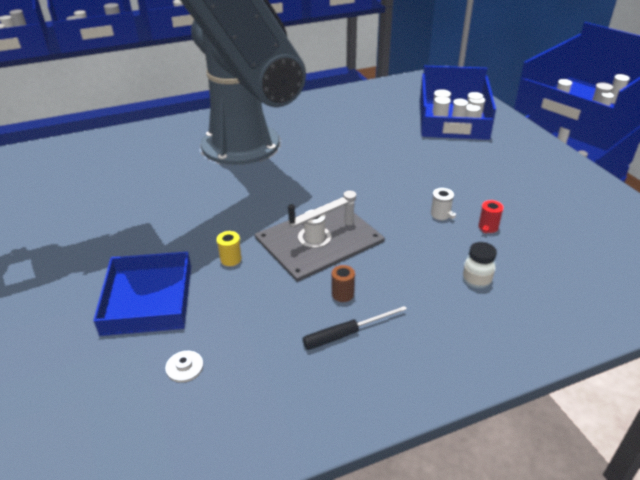

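View pics/top0.png

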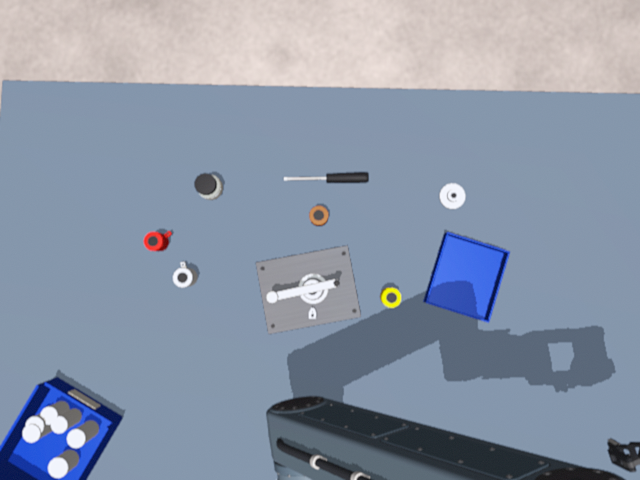

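The top view shows these candidates:
- White drum with lug at (183,275), lug towards (183,264). It is aluminium-coloured and has the lug, so it should be the good housing.
- Red drum at (155,241), yellow at (391,297) and brown at (319,215). These are the look-alikes.
- White drum under the keeper at (313,289), the faulty one. The wedge is near (312,313) and the tray near (466,276).

Next I'll confirm in a crop and measure.

```bash
python3 - <<'E'
from h import *
T=dict(np.load('top0.npz'));S=dict(np.load('scene0.npz'))
img=T['pixels']
a=cv2.resize(img[225:305,130:210],(400,400),interpolation=cv2.INTER_CUBIC);b=cv2.resize(img[240:340,255:355],(400,400),interpolation=cv2.INTER_CUBIC)
cv2.imwrite('pics/crop1.png',np.hstack([a,b]))
P=cloud(T);Q=cloud(S)
def rep(name,P,x,y,z):
    m=(abs(P[...,0]-x[0])<x[1])&(abs(P[...,1]-y[0])<y[1])&(P[...,2]>z[0])&(P[...,2]<z[1])
    p=P[m]; 
    if len(p)<5: print(name,len(p));return m
    (cx,cy),r=cv2.minEnclosingCircle(p[:,:2].astype(np.float32)); print(name,len(p),'mean',p.mean(0).round(1),'mec',round(cx,1),round(cy,1),round(r,1),'z90',np.percentile(p[:,2],[5,50,95]).round(1)); return m
for n,uv in dict(housing=(183,277),nest=(313,289),yellow=(391,297),brown=(319,215),red=(155,241),jar=(207,184),flange=(453,196),tray=(466,276),hinge=(271,297),pin=(337,283),wedge=(312,314)).items():
    print(n,P[uv[1],uv[0]].round(1), ray(T,uv,56)[0].round(1))
g=P[277,183]
rep('housing top T',P,(g[0],50),(g[1],40),(45,65)); rep('housing top S',Q,(g[0],40),(g[1],40),(47,65))
hsv=cv2.cvtColor(img,cv2.COLOR_BGR2HSV)
# housing white mask
for nm,C in(('T',T),('S',S)):
    hv=cv2.cvtColor(C['pixels'],cv2.COLOR_BGR2HSV); W=cloud(C)
    m=((hv[...,1]<60)&(hv[...,2]>120)&(np.hypot(W[...,0]-g[0],W[...,1]-g[1])<55)&(W[...,2]>4))
    lug=m&(W[...,2]<35); 
    p=W[m]; print(nm,'white',len(p)); 
    v,u=np.nonzero(m); print(' uv box',u.min(),u.max(),v.min(),v.max())
# plate & tray
W=P
m=((abs(W[...,2]-12)<5)&(np.hypot(W[...,0]-P[289,313][0],W[...,1]-P[289,313][1])<180)).astype(np.uint8)
m=cv2.morphologyEx(m,cv2.MORPH_OPEN,np.ones((3,3)))
n,l,s,c=cv2.connectedComponentsWithStats(m); k=1+s[1:,4].argmax(); v,u=np.nonzero(l==k)
r=cv2.minAreaRect(ray(T,np.c_[u,v],12)[:,:2].astype(np.float32)); print('plate range',r)
dk=((hsv[...,2]<125)&(hsv[...,1]<60)).astype(np.uint8); dk[:240]=0;dk[340:]=0;dk[:,:250]=0;dk[:,365:]=0
dk=cv2.morphologyEx(dk,cv2.MORPH_CLOSE,np.ones((5,5)))
v,u=np.nonzero(dk); print('plate colour',cv2.minAreaRect(ray(T,np.c_[u,v],12)[:,:2].astype(np.float32)))
bl=((hsv[...,0]>105)&(hsv[...,0]<130)&(hsv[...,1]>170)).astype(np.uint8); bl[:,:400]=0; bl[340:]=0
v,u=np.nonzero(bl); print('tray colour@40',cv2.minAreaRect(ray(T,np.c_[u,v],40)[:,:2].astype(np.float32)))
for y in(278,300): print([ (int(hsv[y,x,0]),int(hsv[y,x,1]),int(hsv[y,x,2])) for x in(250,262,300,340,356,365)])
E
```

```text
housing [485.5 323.   56.2] [485.5 323.   56. ]
nest [466.7  27.2  77.1] [466.   27.8  56. ]
yellow [ 452.5 -148.3   53.6] [ 452.6 -148.1   56. ]
brown [633.8  18.5  56.8] [633.8  18.5  56. ]
red [565.6 390.1  56.4] [565.6 390.2  56. ]
jar [696.  272.   75.9] [698.9 276.4  56. ]
flange [ 689.  -291.8   21.8] [ 684.3 -284.4   56. ]
tray [ 503.8 -327.6    5.9] [ 504.  -315.6   56. ]
hinge [447.2 118.7  88.9] [445.6 122.1  56. ]
pin [482.2 -25.1 118.8] [480.9 -26.   56. ]
wedge [407.6  29.4  25.7] [410.   28.6  56. ]
housing top T 311 mean [484.1 323.7  55.5] mec 484.3 324.8 23.2 z90 [49.7 55.6 60.1]
housing top S 244 mean [487.6 324.7  54.5] mec 482.8 326.5 25.1 z90 [48.7 55.2 58. ]
T white 365
 uv box 168 211 254 299
S white 562
 uv box 431 455 188 219
plate range ((462.9011535644531, 41.327056884765625), (169.66709899902344, 219.44186401367188), 12.060956954956055)
plate colour ((463.4665832519531, 41.11481475830078), (142.60110473632812, 202.44444274902344), 11.807156562805176)
tray colour@40 ((503.34521484375, -320.17449951171875), (152.9897003173828, 167.8107147216797), 73.91297149658203)
[(106, 59, 173), (125, 10, 156), (120, 12, 154), (116, 13, 155), (107, 59, 174), (106, 58, 172)]
[(107, 57, 173), (111, 33, 149), (120, 11, 158), (114, 16, 161), (120, 11, 158), (107, 57, 173)]
```

View pics/crop1.png

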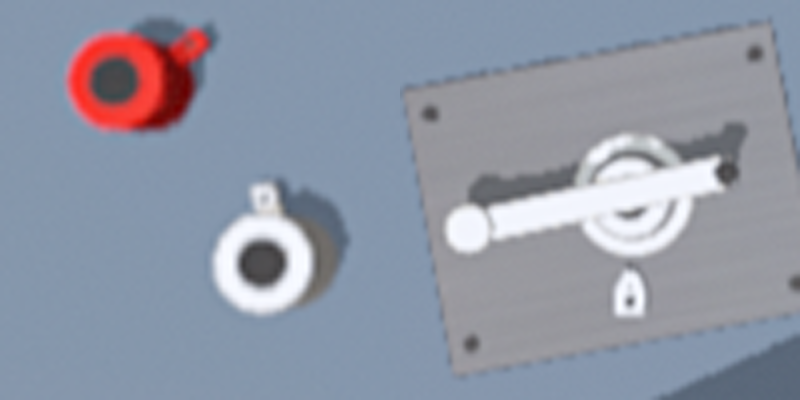

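The crop confirms it. The left half shows the white housing with its bore at crop (262,263) and lug at (265,197), and the red look-alike at (115,80). The right half shows the keeper from its hinge (468,228) to its pin (727,172), the rim around (632,195), and the wedge at (629,293) with its tip up at (629,267). Now I'll refine these numbers.

```bash
cat >> h.py <<'E'
def proj(c,p):
    return cv2.projectPoints(np.array(p,float).reshape(-1,1,3),c['R'],c['t'],c['mtx'],None)[0].reshape(-1,2)
def blob(mask,near):
    "centroid and pixels of the component nearest to a pixel"
    n,l,s,c=cv2.connectedComponentsWithStats(mask.astype(np.uint8)); ok=[i for i in range(1,n) if s[i,4]>=6]
    k=min(ok,key=lambda i:np.hypot(*(c[i]-near))); v,u=np.nonzero(l==k); return c[k],np.c_[u,v]
def tri(c1,a,c2,b):
    P=[c['mtx']@np.c_[c['R'],c['t']] for c in(c1,c2)]
    x=cv2.triangulatePoints(P[0],P[1],np.array(a,float).reshape(2,1),np.array(b,float).reshape(2,1)).ravel(); return x[:3]/x[3]
E
python3 - <<'E'
from h import *
T=dict(np.load('top0.npz'));S=dict(np.load('scene0.npz'))
gT,gS=[C['pixels'].max(2) for C in(T,S)]
for n,ut,p in(('housing',(182.4,277.6),(484.5,324,56)),('pin',(336.7,283),(482,-25,119))):
    us=proj(S,p)[0]; a,pa=blob(gT<110,ut); b,pb=blob(gS<110,us)
    print(n,a,len(pa),b,us,len(pb),'tri',tri(T,a,S,b).round(1),'topray',ray(T,a,p[2])[0].round(1))
    if n=='pin': print(' S top of pin ray', ray(S,(pb[:,0].mean(),pb[:,1].min()+3),119))
A=ray(T,blob(gT<110,(182.4,277.6))[0],56)[0]
hs=cv2.cvtColor(T['pixels'],cv2.COLOR_BGR2HSV); wh=(hs[...,1]<40)&(hs[...,2]>190)
v,u=np.nonzero(wh[255:300,165:205]); uv=np.c_[u+165,v+255]; top=ray(T,uv,56)[:,:2]; 
bl=cv2.minEnclosingCircle(top[np.hypot(*(top-A[:2]).T)<25].astype(np.float32)); print('drum top circle',bl)
q=ray(T,uv,19)[:,:2]; out=np.hypot(*(top-A[:2]).T)>25
l=q[out&(q[:,0]>A[0])]; print('lug pix',out.sum(),l.mean(0),'dir',np.degrees(np.arctan2(*(l.mean(0)-A[:2])[::-1])),'reach',np.hypot(*(l-A[:2]).T).max())
# lug height by range
W=cloud(T); sel=uv[out]; print('lug z',np.median(W[sel[:,1],sel[:,0],2]))
# nest rim, wedge
N=np.array([465.4,29.6])
c,pw=blob((hs[...,1]<40)&(hs[...,2]>190),(312,313)); w=ray(T,pw,26)[:,:2]
r=np.hypot(*(w-N).T); print('wedge',len(pw),c,w.mean(0),'dir',np.degrees(np.arctan2(*(w.mean(0)-N)[::-1])),r.min(),r.max(),'z',np.median(W[pw[:,1],pw[:,0],2]))
tip=w[r<r.min()+4].mean(0);print('tip',tip, np.degrees(np.arctan2(*(tip-N)[::-1])))
Q=cloud(S)
m=((abs(Q[...,2]-12)<4)&(np.hypot(Q[...,0]-465,Q[...,1]-30)<160)).astype(np.uint8); m=cv2.morphologyEx(m,cv2.MORPH_OPEN,np.ones((3,3)))
c,p=blob(m,proj(S,(440,0,12))[0]); print('plate S',len(p),cv2.minAreaRect(ray(S,p,12)[:,:2].astype(np.float32)))
for nm,C in(('T',W),('S',Q)):
    k=(C[...,2]>83)&(C[...,2]<95)&(np.hypot(C[...,0]-447,C[...,1]-118)<20); print('cap',nm,C[k].mean(0),cv2.minEnclosingCircle(C[k][:,:2].astype(np.float32)))
    k=(C[...,2]>100)&(C[...,2]<130)&(np.hypot(C[...,0]-482,C[...,1]+25)<25); print('pin',nm,k.sum(),C[k].mean(0),C[k].max(0))
E
```

```text
housing [181.92982456 277.35087719] 57 [443.20833333 193.16666667] [441.70622147 193.70733182] 24 tri [485.2 326.   57.2] topray [484.7 325.4  56. ]
pin [336.45833333 282.41666667] 24 [290.56363636 211.15151515] [288.773717  206.0063079] 165 tri [483.4 -23.3 107.2] topray [483.4 -23.9 119. ]
 S top of pin ray [[473.86977179 -18.39914792 119.        ]]
drum top circle ((485.71588134765625, 325.33563232421875), 23.328536987304688)
lug pix 25 [515.11532922 335.63683601] dir 18.556540837962935 reach 38.26129720811911
lug z 18.108063418799286
wedge 71 [311.67605634 313.30985915] [409.23478289  30.21116342] dir 179.3765589342561 43.989062475243564 67.36379985581807 z 24.964304758577892
tip [420.11675773  30.26069113] 179.16410297616747
plate S 4033 ((465.7908630371094, 42.23057556152344), (173.0689697265625, 222.177490234375), 11.90268325805664)
cap T [446.99470769 117.28857472  86.664219  ] ((448.7596435546875, 115.29206085205078), 15.4225492477417)
pin T 33 [481.22836825 -23.07189438 118.65962123] [486.47491011 -16.50208153 122.00493446]
cap S [448.53059991 119.30734803  86.5633913 ] ((447.89752197265625, 119.99989318847656), 12.809965133666992)
pin S 74 [484.83239633 -22.08588225 112.01911287] [490.42612593 -14.79255727 120.57290727]
```

step_arm --targets '[85,446,-438,75,0,0,-1.47,85,446,-438,75,0,0,-1.47,85,446,-438,75,0,0,-1.47,85,446,-438,75,0,0,-1.47,85,446,-438,75,0,0,-1.47,85,446,-438,75,0,0,-1.47,85,446,-438,75,0,0,-1.47,85,446,-438,75,0,0,-1.47,85,446,-438,75,0,0,-1.47,85,446,-438,75,0,0,-1.47,85,446,-438,75,0,0,-1.47,85,446,-438,75,0,0,-1.47]' --grip_force 30

```text
time_s: 1.1
ee_pos: [427.8, -137.9, 185.5]
ee_rot: [[-0.25, 0.968, -0.0], [0.968, 0.25, 0.0], [0.0, -0.0, -1.0]]
force: [0.8, 0.1, 0.9]
gripper_width: 0.997
grip_force: 0.0
```

```bash
cat >> h.py <<'E'
def go(x,y,z,yaw=None,p0=None,yaw0=None):
    "shift and turn in tool axes from the present pose (or a given one) to a world pose, tool down; yaw = angle of tool x, deg"
    o=robot.get_obs(); R=o['ee_rot']; a=np.degrees(np.arctan2(R[1,0],R[0,0])) if yaw0 is None else yaw0
    p=o['ee_pos'] if p0 is None else np.array(p0); yaw=a if yaw is None else yaw
    s,c=np.sin(np.radians(a)),np.cos(np.radians(a)); d=np.array([x,y,z])-p
    return np.round([c*d[0]+s*d[1], s*d[0]-c*d[1], -d[2], -np.radians((yaw-a+180)%360-180)],3)
def st():
    o=robot.get_obs(); R=o['ee_rot']; print('t',round(o['time_s'],2),'p',o['ee_pos'].round(1),'yaw',np.degrees(np.arctan2(R[1,0],R[0,0])).round(1),'z',R[:,2].round(3),'q',o['qpos'].round(0),'w',round(o['gripper_width']*85,1),'F',o['force'].round(1),'g',round(o['grip_force'],1))
E
python3 - <<'E'
from h import *
st(); print(go(483.2,-23.5,150,104.2))
E
```

```text
t 1.1 p [ 427.8 -137.9  185.5] yaw 104.5 z [-0.  0. -1.] q [-32.  22. 110.   0.  47. -47.] w 84.7 F [0.8 0.1 0.9] g 0.0
[9.6925e+01 8.2191e+01 3.5459e+01 4.0000e-03]
```

step_arm --targets '[50,97,82,35,0,0,0,50,97,82,35,0,0,0,50,97,82,35,0,0,0,50,97,82,35,0,0,0,50,97,82,35,0,0,0,50,97,82,60,0,0,0,50,97,82,79,0,0,0,50,97,82,79,0,0,0,5,97,82,79,0,0,0,5,97,82,79,0,0,0,5,97,82,79,0,0,0,5,97,82,79,0,0,0]' --grip_force 30

```text
time_s: 2.1
ee_pos: [484.0, -26.7, 107.9]
ee_rot: [[-0.244, 0.97, 0.002], [0.97, 0.244, -0.001], [-0.002, 0.002, -1.0]]
force: [-0.4, -1.4, 1.8]
gripper_width: 0.149
grip_force: 29.3
```

```bash
python3 - <<'E'
from h import *
st(); o=robot.get_obs(); p=o['ee_pos']; H=np.array([447.2,118]); d=p[:2]-H; th=np.degrees(np.arctan2(d[1],d[0])); print(np.hypot(*d),th)
for r in range(1,13):
    a=np.radians(-75.8+95*r/12); q=H+145.5*np.array([np.cos(a),np.sin(a)]); print(go(*q,p[2],104.2+95*r/12).tolist())
E
```

```text
t 2.1 p [484.  -26.7 107.9] yaw 104.1 z [ 0.002 -0.001 -1.   ] q [-16.  33. 109.  -0.  38. -30.] w 12.7 F [-0.4 -1.4  1.8] g 29.3
149.24949048025505 -75.74326454633706
[5.161, 19.886, -0.0, -0.139]
[9.319, 39.539, -0.0, -0.278]
[16.144, 58.432, -0.0, -0.416]
[25.506, 76.205, -0.0, -0.554]
[37.227, 92.519, -0.0, -0.692]
[51.083, 107.063, -0.0, -0.83]
[66.811, 119.56, -0.0, -0.968]
[84.11, 129.772, -0.0, -1.107]
[102.65, 137.504, -0.0, -1.245]
[122.079, 142.608, -0.0, -1.383]
[142.025, 144.988, -0.0, -1.521]
[162.109, 144.598, -0.0, -1.659]
```

step_arm --targets '[5,3,10,0,0,0,-0.07,5,5,20,0,0,0,-0.14,5,7,30,0,0,0,-0.21,5,9,39.5,0,0,0,-0.28,5,12.5,49,0,0,0,-0.35,5,16,58.5,0,0,0,-0.415,5,20.5,67.5,0,0,0,-0.485,5,25.5,76,0,0,0,-0.555,5,31,84.5,0,0,0,-0.625,5,37,92.5,0,0,0,-0.69,5,44,100,0,0,0,-0.76,5,51,107,0,0,0,-0.83]'

```text
time_s: 3.1
ee_pos: [578.5, 48.7, 108.1]
ee_rot: [[-0.882, 0.471, 0.009], [0.471, 0.882, -0.002], [-0.009, 0.002, -1.0]]
force: [4.4, -2.8, -2.0]
gripper_width: 0.152
grip_force: 29.7
```

```bash
python3 - <<'E'
from h import *
st(); o=robot.get_obs(); p=o['ee_pos']; H=np.array([447.2,118]); d=p[:2]-H; th=np.degrees(np.arctan2(d[1],d[0])); print(np.hypot(*d),th)
for r in range(1,11):
    a=th+r*4.6; q=H+145.5*np.array([np.cos(np.radians(a)),np.sin(np.radians(a))]); print(go(*q,p[2],a+180).tolist())
E
```

```text
t 3.1 p [578.5  48.7 108.1] yaw 151.9 z [ 0.009 -0.002 -1.   ] q [ -6.  37.  95.  -0.  47. -68.] w 12.9 F [ 4.4 -2.8 -2. ] g 29.7
148.42934868005014 -27.812530626346625
[3.457, 11.652, -0.0, -0.085]
[4.919, 23.238, -0.0, -0.166]
[7.305, 34.67, -0.0, -0.246]
[10.601, 45.874, -0.0, -0.326]
[14.784, 56.777, -0.0, -0.406]
[19.828, 67.31, -0.0, -0.487]
[25.701, 77.404, -0.0, -0.567]
[32.365, 86.995, -0.0, -0.647]
[39.776, 96.02, -0.0, -0.728]
[47.887, 104.422, -0.0, -0.808]
```

step_arm --targets '[5,1,11.5,0,0,0,-0.085,5,2.5,23,0,0,0,-0.165,5,5,34.5,0,0,0,-0.245,5,8,46,0,0,0,-0.325,5,12,57,0,0,0,-0.405,5,17,67,0,0,0,-0.485,5,23,77,0,0,0,-0.565,5,30,87,0,0,0,-0.645,5,37,96,0,0,0,-0.73,5,45,104,0,0,0,-0.81,5,45,104,0,0,0,-0.81,5,45,104,0,0,0,-0.81]'

```text
time_s: 4.1
ee_pos: [587.9, 164.5, 108.1]
ee_rot: [[-0.95, -0.311, 0.01], [-0.311, 0.95, 0.002], [-0.01, -0.001, -1.0]]
force: [6.2, 2.9, -3.1]
gripper_width: 0.148
grip_force: 29.5
```

step_arm --targets '[50,0,0,0,0,0,0,50,0,0,0,0,0,0,50,0,0,0,0,0,0,60,0,0,-40,0,0,0,85,0,0,-80,0,0,0,85,0,0,-80,0,0,0]'

```text
time_s: 4.6
ee_pos: [588.6, 163.1, 193.9]
ee_rot: [[-0.95, -0.311, 0.013], [-0.311, 0.95, 0.001], [-0.013, -0.003, -1.0]]
force: [1.5, -0.1, 0.4]
gripper_width: 0.952
grip_force: 0.0
```

```bash
python3 - <<'E'
from h import *
st(); c=cam('top'); np.savez('top1.npz',**c)
s=cam('scene'); np.savez('scene1.npz',**s); cv2.imwrite('pics/top1.png',c['pixels'])
for nm,K in(('T',c),('S',s)):
    W=cloud(K); k=(np.hypot(W[...,0]-466,W[...,1]-30)<30)&(W[...,2]>62)&(W[...,2]<74); print(nm,k.sum(),W[k].mean(0) if k.any() else '', cv2.minEnclosingCircle(W[k][:,:2].astype(np.float32)) if k.any() else '')
    g=K['pixels'].max(2); 
    try: b,p=blob((g<110),proj(K,(466,30,68))[0]); print('bore',b,len(p),proj(K,(466,30,68)),ray(K,b,68))
    except Exception as e: print(e)
st(); print('faulty',go(466,30,130,12)); print(go(466,30,130,192))
E
```

```text
t 4.6 p [588.6 163.1 193.9] yaw -161.9 z [ 0.013  0.001 -1.   ] q [   5.   32.   88.   -0.   59. -103.] w 80.9 F [ 1.5 -0.1  0.4] g 0.0
T 298 [465.15934616  30.05370848  67.79009827] ((465.05950927734375, 30.15224838256836), 22.072509765625)
bore [311.61666667 289.11666667] 60 [[311.859918   289.15377387]] [[466.06862404  30.54557504  68.        ]]
S 253 [467.93378983  31.33385979  67.26861867] ((466.01202392578125, 32.499595642089844), 23.717100143432617)
bore [314.23684211 215.13157895] 38 [[312.75044464 216.08625549]] [[464.14014946  33.99489381  68.        ]]
t 4.7 p [585.2 162.7 189. ] yaw -161.9 z [ 0.004  0.    -1.   ] q [   5.   33.   88.   -0.   59. -103.] w 84.7 F [-1.2 -0.4 -0.3] g 0.0
faulty [154.489 -89.082  58.993  -3.035]
[ 1.54489e+02 -8.90820e+01  5.89930e+01  1.07000e-01]
```

View pics/top1.png

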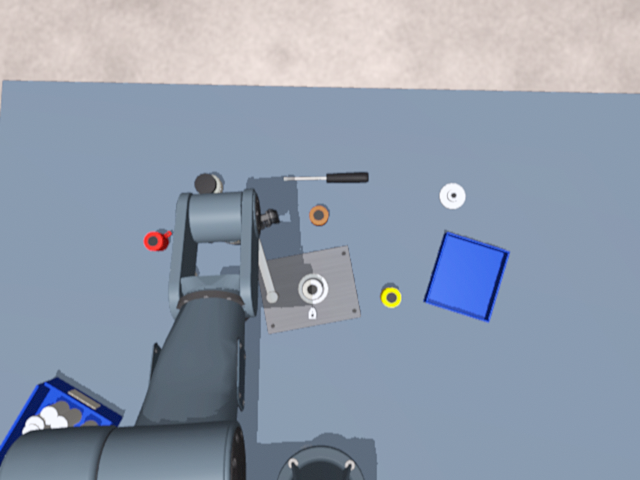

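step_arm --targets '[70,155,-89,20,0,0,0.107,70,155,-89,20,0,0,0.107,70,155,-89,20,0,0,0.107,70,155,-89,20,0,0,0.107,70,155,-89,20,0,0,0.107,70,155,-89,40,0,0,0.107,70,155,-89,65,0,0,0.107,70,155,-89,65,0,0,0.107,70,155,-89,65,0,0,0.107]' --grip_force 40

```text
time_s: 5.45
ee_pos: [463.2, 30.2, 120.5]
ee_rot: [[-0.978, -0.207, -0.005], [-0.207, 0.978, 0.001], [0.005, 0.002, -1.0]]
force: [0.4, -0.6, 0.4]
gripper_width: 0.817
grip_force: 0.0
```

```bash
python3 - <<'E'
from h import *
st(); print(go(465.6,30.4,50,192))
E
```

```text
t 5.45 p [463.2  30.2 120.5] yaw -168.0 z [-0.005  0.001 -1.   ] q [ -10.   30.  111.    0.   39. -112.] w 69.4 F [ 0.4 -0.6  0.4] g 0.0
[-2.3620e+00 -3.2800e-01  7.0475e+01 -1.0000e-03]
```

step_arm --targets '[70,-1,0,25,0,0,0,70,-1,0,50,0,0,0,70,-1,0,70,0,0,0,70,-1,0,71,0,0,0,70,-1,0,71,0,0,0,30,-1,0,71,0,0,0,30,-1,0,71,0,0,0,30,-1,0,71,0,0,0,30,-1,0,71,0,0,0,30,-1,0,71,0,0,0]' --grip_force 40

```text
time_s: 6.28
ee_pos: [466.6, 30.2, 52.4]
ee_rot: [[-0.978, -0.208, 0.003], [-0.208, 0.978, -0.0], [-0.003, -0.001, -1.0]]
force: [-0.6, 0.4, 7.9]
gripper_width: 0.487
grip_force: 40.4
```

step_arm --targets '[30,0,0,-10,0,0,0,30,0,0,-30,0,0,0,30,0,0,-60,0,0,0,30,0,0,-90,0,0,0,30,0,0,-90,0,0,0,30,0,0,-90,0,0,0]'

```text
time_s: 6.78
ee_pos: [466.7, 30.1, 143.0]
ee_rot: [[-0.978, -0.208, 0.005], [-0.208, 0.978, -0.001], [-0.005, -0.002, -1.0]]
force: [-0.7, 1.0, -1.6]
gripper_width: 0.487
grip_force: 40.8
```

```bash
python3 - <<'E'
from h import *
st(); c=dict(np.load('top1.npz')); hsv=cv2.cvtColor(c['pixels'],cv2.COLOR_BGR2HSV); bl=(hsv[...,0]>105)&(hsv[...,0]<130)&(hsv[...,1]>150); bl[:,:400]=0; bl[340:]=0
b,p=blob(bl,(466,276)); r=cv2.minAreaRect(ray(c,p,40)[:,:2].astype(np.float32)); print(r, cv2.boxPoints(r))
W=cloud(c); q=W[p[:,1],p[:,0]]; m=q[:,2]>30; print('rim z',np.median(q[m][:,2]),cv2.minAreaRect(q[m][:,:2].astype(np.float32)),'floor',np.median(q[~m][:,2]))
print(go(r[0][0],r[0][1],140,192),go(r[0][0],r[0][1],140,164),go(r[0][0],r[0][1],140,254))
E
```

```text
t 6.78 p [466.7  30.1 143. ] yaw -168.0 z [ 0.005 -0.001 -1.   ] q [ -10.   28.  110.   -0.   42. -112.] w 41.4 F [-0.7  1.  -1.6] g 40.8
((503.6905822753906, -320.6833801269531), (154.12033081054688, 168.8140411376953), 73.87387084960938) [[ 401.20108 -371.26715]
 [ 563.37274 -418.1557 ]
 [ 606.18005 -270.0996 ]
 [ 444.00842 -223.21106]]
rim z 38.29569585356144 ((534.4152221679688, -212.8878173828125), (380.1835632324219, 167.9806671142578), 73.87669372558594) floor 4.0105864624866365
[  36.677 -350.823    2.982   -0.   ] [  36.677 -350.823    2.982    0.489] [  36.677 -350.823    2.982   -1.082]
```

step_arm --targets '[30,9,-88,0,0,0,0.12,30,18,-120,0,0,0,0.24,30,37,-350,0,0,0,0.489,30,37,-350,0,0,0,0.489,30,37,-350,0,0,0,0.489,30,37,-350,0,0,0,0.489,30,37,-350,0,0,0,0.489,30,37,-350,0,0,0,0.489,30,37,-350,0,0,0,0.489,30,37,-350,0,0,0,0.489,30,37,-350,0,0,0,0.489,30,37,-350,0,0,0,0.489]'

```text
time_s: 7.78
ee_pos: [500.7, -318.1, 139.3]
ee_rot: [[-0.961, 0.276, -0.003], [0.276, 0.961, 0.003], [0.004, 0.002, -1.0]]
force: [-0.0, 0.2, -0.4]
gripper_width: 0.487
grip_force: 41.2
```

```bash
python3 - <<'E'
from h import *
st(); print(go(503.7,-320.7,45.5,164))
E
```

```text
t 7.78 p [ 500.7 -318.1  139.3] yaw 164.0 z [-0.003  0.003 -1.   ] q [ -43.   36.   92.    0.   53. -117.] w 41.4 F [-0.   0.2 -0.4] g 41.2
[-3.629e+00 -1.689e+00  9.380e+01 -1.000e-03]
```

step_arm --targets '[30,-2,0,30,0,0,0,30,-2,0,60,0,0,0,30,-2,0,80,0,0,0,30,-2,0,88,0,0,0,30,-2,0,92,0,0,0,30,-2,0,93.5,0,0,0,30,-2,0,93.5,0,0,0]'

```text
time_s: 8.37
ee_pos: [504.5, -320.1, 47.9]
ee_rot: [[-0.961, 0.275, 0.001], [0.275, 0.961, -0.001], [-0.001, -0.0, -1.0]]
force: [-0.2, -0.8, -1.9]
gripper_width: 0.491
grip_force: 41.1
```

```bash
python3 - <<'E'
from h import *
st()
E
```

```text
t 8.37 p [ 504.5 -320.1   47.9] yaw 164.0 z [ 0.001 -0.001 -1.   ] q [ -43.   44.   94.    0.   42. -117.] w 41.7 F [-0.2 -0.8 -1.9] g 41.1
```

step_arm --targets '[30,0,0,1.5,0,0,0,30,0,0,3,0,0,0,30,0,0,3,0,0,0,30,0,0,3,0,0,0]'

```text
time_s: 8.7
ee_pos: [504.2, -320.6, 44.9]
ee_rot: [[-0.961, 0.276, 0.001], [0.276, 0.961, -0.001], [-0.001, -0.0, -1.0]]
force: [0.6, 0.1, -1.6]
gripper_width: 0.488
grip_force: 41.1
```

step_arm --targets '[50,0,0,0,0,0,0,62,0,0,0,0,0,0,66,0,0,0,0,0,0,66,0,0,0,0,0,0,66,0,0,-20,0,0,0,66,0,0,-55,0,0,0,66,0,0,-95,0,0,0,66,0,0,-95,0,0,0]'

```text
time_s: 9.37
ee_pos: [507.6, -323.5, 146.3]
ee_rot: [[-0.961, 0.276, 0.01], [0.276, 0.961, -0.01], [-0.013, -0.006, -1.0]]
force: [0.7, 0.1, 0.7]
gripper_width: 0.773
grip_force: 0.0
```

```bash
python3 - <<'E'
from h import *
st(); c=cam('top'); s=cam('scene'); np.savez('top2.npz',**c); np.savez('scene2.npz',**s)
for nm,K in(('T',c),('S',s)):
    W=cloud(K); k=(np.hypot(W[...,0]-503,W[...,1]+320)<45)&(W[...,2]>40)&(W[...,2]<75); print(nm,k.sum(),np.median(W[k],0) if k.any() else '',cv2.minEnclosingCircle(W[k][:,:2].astype(np.float32)) if k.any() else '')
a=c['pixels'][220:330,400:520]; b=s['pixels'][160:250,400:520]
a=cv2.resize(a,(480,440),interpolation=3); b=s['pixels'][240:350,80:200]; b=cv2.resize(b,(320,293),interpolation=3)
o=np.zeros((440,800,3),np.uint8); o[:,:480]=a; o[:293,480:]=b; cv2.imwrite('pics/c2.png',o)
# housing again: scene and top lug direction
for nm,K in(('T',c),('S',s)):
    hs=cv2.cvtColor(K['pixels'],cv2.COLOR_BGR2HSV); W=cloud(K); m=(np.hypot(W[...,0]-485,W[...,1]-325.4)<48)&(W[...,2]>14.5)&(W[...,2]<24)&(hs[...,2]>150)&(hs[...,1]<45)&(np.hypot(W[...,0]-485,W[...,1]-325.4)>26)
    v,u=np.nonzero(m); q=ray(K,np.c_[u,v],19)[:,:2]; print(nm,len(u),q.mean(0),np.degrees(np.arctan2(*(q.mean(0)-[485,325.4])[::-1])), np.percentile(np.degrees(np.arctan2(q[:,1]-325.4,q[:,0]-485)),[5,50,95]))
E
```

```text
t 9.37 p [ 507.6 -323.5  146.3] yaw 164.0 z [ 0.01 -0.01 -1.  ] q [ -43.   35.   91.    0.   53. -117.] w 65.7 F [0.7 0.1 0.7] g 0.0
T 149 [ 494.8419046  -310.55526061   58.99312948] ((501.1101989746094, -317.44012451171875), 20.287527084350586)
S 495 [ 512.06119011 -317.73554906   58.83322803] ((502.80096435546875, -318.0831298828125), 24.592628479003906)
T 20 [514.42794326 335.14029856] 18.313928271671312 [10.60859891 18.09629288 26.9744543 ]
S 25 [515.91813979 334.79092481] 16.895378034754263 [ 4.71946773 16.92688437 29.19794361]
```

View pics/c2.png

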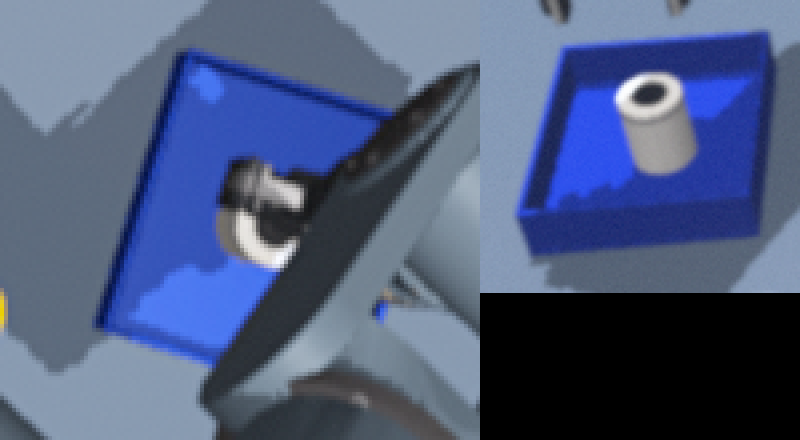

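The top view (left crop) and scene view (right crop) both show the faulty housing standing upright near the middle of the tray, at scene-crop (655,120). Next is the good housing.

```bash
python3 - <<'E'
from h import *
st(); print(go(490,120,185,84)); print(go(485,325.4,150,18.3,(490,120,185),84))
E
```

```text
t 9.47 p [ 505.  -321.3  141.4] yaw 164.0 z [ 0.004 -0.003 -1.   ] q [ -43.   36.   91.   -0.   53. -117.] w 65.6 F [-0.6 -0.1  0.3] g 0.0
[136.234 419.987 -43.597   1.396]
[203.752 -26.443  35.      1.147]
```

step_arm --targets '[80,0,0,-40,0,0,0.12,80,136,420,-44,0,0,1.396,80,136,420,-44,0,0,1.396,80,136,420,-44,0,0,1.396,80,136,420,-44,0,0,1.396,80,136,420,-44,0,0,1.396,80,136,420,-44,0,0,1.396,80,136,420,-44,0,0,1.396,80,136,420,-44,0,0,1.396,80,136,420,-44,0,0,1.396,80,136,420,-44,0,0,1.396,80,136,420,-44,0,0,1.396]'

```text
time_s: 10.47
ee_pos: [488.7, 107.0, 181.7]
ee_rot: [[0.102, 0.995, -0.003], [0.995, -0.102, -0.0], [-0.0, -0.003, -1.0]]
force: [1.2, 0.1, -0.1]
gripper_width: 0.939
grip_force: 0.0
```

```bash
python3 - <<'E'
from h import *
st(); print(go(485,325.4,150,18.3))
E
```

```text
t 10.47 p [488.7 107.  181.7] yaw 84.2 z [-0.003 -0.    -1.   ] q [ -0.  26. 103.  -0.  51.   5.] w 79.9 F [ 1.2  0.1 -0.1] g 0.0
[216.881 -25.874  31.683   1.149]
```

step_arm --targets '[80,206,-26,35,0,0,1.148,80,206,-26,35,0,0,1.148,80,206,-26,35,0,0,1.148,80,206,-26,35,0,0,1.148,80,206,-26,35,0,0,1.148,80,206,-26,35,0,0,1.148,80,206,-26,35,0,0,1.148,80,206,-26,35,0,0,1.148,80,206,-26,35,0,0,1.148,80,206,-26,35,0,0,1.148,80,206,-26,35,0,0,1.148,80,206,-26,35,0,0,1.148]'

```text
time_s: 11.47
ee_pos: [483.1, 312.7, 146.8]
ee_rot: [[0.946, 0.323, -0.003], [0.323, -0.946, -0.001], [-0.003, 0.0, -1.0]]
force: [0.0, 1.0, -0.8]
gripper_width: 0.937
grip_force: 0.0
```

```bash
python3 - <<'E'
from h import *
st(); print(go(485,325.4,39.5,18.3))
E
```

```text
t 11.47 p [483.1 312.7 146.8] yaw 18.8 z [-0.003 -0.001 -1.   ] q [22. 34. 94. -0. 52. 93.] w 79.6 F [ 0.   1.  -0.8] g 0.0
[ 5.9370e+00 -1.1446e+01  1.0727e+02  9.0000e-03]
```

step_arm --targets '[80,6,-11.5,0,0,0,0.009,80,6,-11.5,20,0,0,0.009,80,6,-11.5,40,0,0,0.009,80,6,-11.5,40,0,0,0.009,80,6,-11.5,40,0,0,0.009]'

```text
time_s: 11.88
ee_pos: [484.8, 325.2, 106.8]
ee_rot: [[0.95, 0.313, -0.004], [0.313, -0.95, -0.002], [-0.004, 0.0, -1.0]]
force: [0.3, -0.2, -0.3]
gripper_width: 0.939
grip_force: 0.0
```

```bash
python3 - <<'E'
from h import *
st(); print(go(485,325.4,39.5,18.3))
E
```

```text
t 11.88 p [484.8 325.2 106.8] yaw 18.3 z [-0.004 -0.002 -1.   ] q [23. 38. 94.  0. 48. 95.] w 79.8 F [ 0.3 -0.2 -0.3] g 0.0
[ 2.2700e-01 -9.6000e-02  6.7345e+01 -1.0000e-03]
```

Aligned. I'll descend, grip and lift a little.

step_arm --targets '[80,0,0,25,0,0,0,80,0,0,50,0,0,0,80,0,0,66,0,0,0,80,0,0,66,0,0,0,80,0,0,66,0,0,0,60,0,0,66,0,0,0,48,0,0,66,0,0,0,40,0,0,66,0,0,0,30,0,0,66,0,0,0,30,0,0,66,0,0,0,30,0,0,66,0,0,0,30,0,0,66,0,0,0]' --grip_force 40

```text
time_s: 12.88
ee_pos: [486.9, 326.3, 43.8]
ee_rot: [[0.95, 0.312, 0.003], [0.312, -0.95, 0.001], [0.003, -0.0, -1.0]]
force: [-0.1, 0.3, 5.7]
gripper_width: 0.488
grip_force: 40.3
```

```bash
python3 - <<'E'
from h import *
st()
E
```

```text
t 12.88 p [486.9 326.3  43.8] yaw 18.2 z [ 0.003  0.001 -1.   ] q [23. 44. 96. -0. 40. 95.] w 41.5 F [-0.1  0.3  5.7] g 40.3
```

step_arm --targets '[30,0,0,-10,0,0,0,30,0,0,-40,0,0,0,30,0,0,-80,0,0,0,30,0,0,-120,0,0,0,30,0,0,-120,0,0,0,30,0,0,-120,0,0,0]'

```text
time_s: 13.38
ee_pos: [487.4, 326.5, 165.4]
ee_rot: [[0.95, 0.312, 0.006], [0.312, -0.95, 0.003], [0.007, -0.001, -1.0]]
force: [-0.5, -0.0, -2.1]
gripper_width: 0.488
grip_force: 41.5
```

```bash
python3 - <<'E'
from h import *
st(); print(go(490,180,160,100)); print(go(465.7,30.3,140,180,(490,180,160),100))
K=cam('scene'); cv2.imwrite('pics/held.png',cv2.resize(K['pixels'][120:270,340:540],(800,600),interpolation=3)); np.savez('sheld.npz',**K)
E
```

```text
t 13.38 p [487.4 326.5 165.4] yaw 18.2 z [ 0.006  0.003 -1.   ] q [23. 33. 92.  0. 54. 95.] w 41.5 F [-0.5 -0.  -2.1] g 41.5
[-43.338 140.016   5.355  -1.428]
[-143.206  -49.926   20.      -1.396]
```

View pics/held.png

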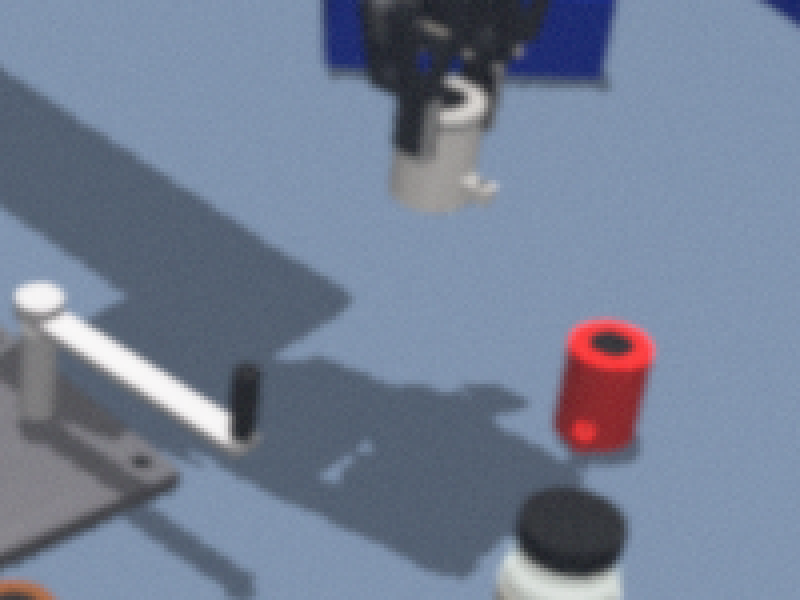

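Scene crop: the good housing is held upright with its lug at crop (483,187). The keeper is open, with its pin at (245,400), and the jar and red look-alike are untouched. I'll carry the housing towards the nest.

step_arm --targets '[30,-43,140,0,0,0,-1.43,30,-43,140,0,0,0,-1.43,30,-43,140,0,0,0,-1.43,30,-43,140,0,0,0,-1.43,30,-43,140,0,0,0,-1.43,30,-43,140,0,0,0,-1.43,30,-43,140,0,0,0,-1.43,30,-43,140,0,0,0,-1.43,30,-43,140,0,0,0,-1.43,30,-43,140,0,0,0,-1.43,30,-43,140,0,0,0,-1.43,30,-43,140,0,0,0,-1.43]'

```text
time_s: 14.43
ee_pos: [486.9, 179.1, 160.0]
ee_rot: [[-0.181, 0.983, -0.006], [0.983, 0.181, -0.001], [0.0, -0.006, -1.0]]
force: [-0.7, -0.3, -2.3]
gripper_width: 0.488
grip_force: 41.6
```

```bash
python3 - <<'E'
from h import *
st(); print(go(465.7,30.3,160,180))
K=dict(np.load('sheld.npz')); W=cloud(K); hs=cv2.cvtColor(K['pixels'],cv2.COLOR_BGR2HSV)
z0=121.4; m=(W[...,2]>z0+5)&(W[...,2]<z0+23)&(np.hypot(W[...,0]-487,W[...,1]-326)<55)
p=W[m]; rel=p[:,:2]-[487.4,326.5]; r=np.hypot(*rel.T); a=np.degrees(np.arctan2(rel[:,1],rel[:,0]))
l=r>27; print(m.sum(),l.sum(),np.median(a[l]),rel[l].mean(0),p[l].mean(0))
lp=np.argwhere(m)[l][:,::-1]; q=ray(K,lp,z0+17); print(q.mean(0), np.degrees(np.arctan2(*(q.mean(0)[:2]-[486.4,326.2])[::-1])))
m=(W[...,2]>z0+52)&(W[...,2]<z0+60)&(np.hypot(W[...,0]-487,W[...,1]-326)<30)&(hs[...,2]>180); print('top',m.sum(),W[m].mean(0),cv2.minEnclosingCircle(W[m][:,:2].astype(np.float32)))
m=(W[...,2]>z0)&(W[...,2]<z0+30)&(np.hypot(W[...,0]-487,W[...,1]-326)<26); b=W[m][:,:2]
s=np.linalg.lstsq(np.c_[2*b,np.ones(len(b))],(b**2).sum(1),rcond=None)[0]; print('side fit',len(b),s[:2],np.sqrt(s[2]+s[:2]@s[:2]))
E
```

```text
t 14.43 p [486.9 179.1 160. ] yaw 100.4 z [-0.006 -0.001 -1.   ] q [  8.  29. 102.  -0.  49.  -3.] w 41.4 F [-0.7 -0.3 -2.3] g 41.6
[-1.42464e+02 -4.77890e+01  1.80000e-02 -1.38900e+00]
195 32 16.359629465020184 [30.19399441 10.14787565] [517.59399441 336.64787565 137.20467487]
[519.15049299 335.44382975 138.4       ] 15.76172482914666
top 37 [497.14924501 333.937767   177.45635398] ((492.64056396484375, 332.26104736328125), 19.405895233154297)
side fit 246 [486.84315143 326.40760603] 19.476155497867644
```

step_arm --targets '[30,-142,-48,0,0,0,-1.39,30,-142,-48,0,0,0,-1.39,30,-142,-48,0,0,0,-1.39,30,-142,-48,0,0,0,-1.39,30,-142,-48,0,0,0,-1.39,30,-142,-48,0,0,0,-1.39,30,-142,-48,0,0,0,-1.39,30,-142,-48,0,0,0,-1.39,30,-142,-48,0,0,0,-1.39,30,-142,-48,0,0,0,-1.39,30,-142,-48,0,0,0,-1.39,30,-142,-48,0,0,0,-1.39]'

```text
time_s: 15.43
ee_pos: [464.7, 31.4, 160.3]
ee_rot: [[-1.0, -0.001, -0.005], [-0.001, 1.0, 0.001], [0.005, 0.001, -1.0]]
force: [-0.3, -0.4, -2.0]
gripper_width: 0.485
grip_force: 41.7
```

step_arm --targets '[30,0,0,15,0,0,0,30,0,0,30,0,0,0,30,0,0,45,0,0,0,30,0,0,60,0,0,0,30,0,0,60,0,0,0,30,0,0,60,0,0,0]'

```text
time_s: 15.93
ee_pos: [464.6, 31.5, 100.5]
ee_rot: [[-1.0, 0.004, -0.006], [0.004, 1.0, 0.001], [0.006, 0.001, -1.0]]
force: [0.1, 0.3, -1.2]
gripper_width: 0.486
grip_force: 41.6
```

```bash
python3 - <<'E'
from h import *
st(); print(go(465.8,30.3,57,180)); p=robot.get_obs()['ee_pos']
K=cam('scene');T=cam('top'); z0=p[2]-43.8
for nm,C in(('S',K),('T',T)):
    W=cloud(C); d=np.hypot(W[...,0]-p[0],W[...,1]-p[1]); m=(W[...,2]>z0+5)&(W[...,2]<z0+23)&(d>28)&(d<42)
    if m.any(): rel=W[m][:,:2]-p[:2]; print(nm,m.sum(),np.degrees(np.arctan2(*rel.mean(0)[::-1])),rel.mean(0))
a=cv2.resize(K['pixels'][170:270,250:390],(560,400),interpolation=3); b=cv2.resize(T['pixels'][260:340,270:350],(240,240),interpolation=3); o=np.zeros((400,800,3),np.uint8); o[:,:560]=a; o[:240,560:]=b; cv2.imwrite('pics/pre.png',o)
E
```

```text
t 15.93 p [464.6  31.5 100.5] yaw 179.8 z [-0.006  0.001 -1.   ] q [ -10.   33.  112.    0.   36. -100.] w 41.3 F [ 0.1  0.3 -1.2] g 41.6
[-1.160e+00 -1.179e+00  4.350e+01 -4.000e-03]
S 1 1.984075358265637 [29.27265855  1.01407795]
```

View pics/pre.png

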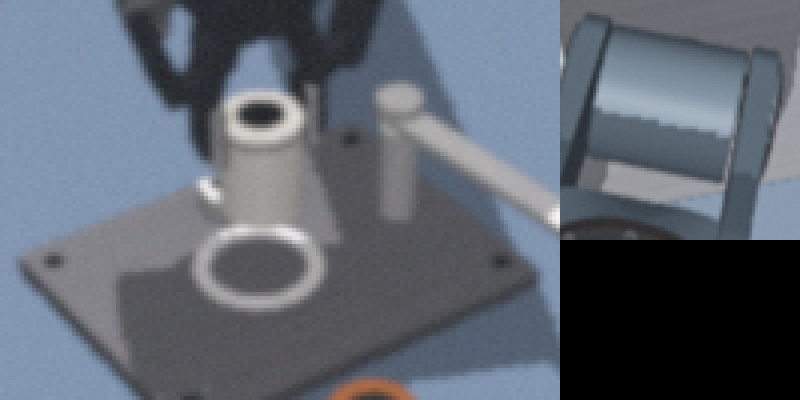

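Scene crop: the drum is held upright over the empty nest. Its lug shows at crop (210,190), on the wedge side, and the rim is centred at about (259,266). I'll check the rim centre against the tool, in the same camera.

```bash
python3 - <<'E'
from h import *
K=cam('scene'); g=cv2.cvtColor(K['pixels'],cv2.COLOR_BGR2GRAY)
W=cloud(K); d=np.hypot(W[...,0]-466,W[...,1]-31)
m=(g>g[225:245,305:320].min()+35)&(W[...,2]<22)&(d<40)&(d>22)
uv=np.argwhere(m)[:,::-1]; q=ray(K,uv,16)[:,:2].astype(np.float32)
print(len(q),cv2.minEnclosingCircle(q),cv2.fitEllipse(q)); print(ray(K,(250+259/4,170+266/4),15))
p=robot.get_obs()['ee_pos']; z0=p[2]-43.8
k=(W[...,2]>z0+3)&(W[...,2]<z0+30)&(np.hypot(W[...,0]-p[0],W[...,1]-p[1])<25.5); b=W[k][:,:2]
s=np.linalg.lstsq(np.c_[2*b,np.ones(len(b))],(b**2).sum(1),rcond=None)[0]; print('drum',len(b),s[:2],np.sqrt(s[2]+s[:2]@s[:2]))
E
```

```text
316 ((465.8891906738281, 29.63766860961914), 37.77826690673828) ((467.25543212890625, 31.311193466186523), (62.41395950317383, 63.75448226928711), 127.4235610961914)
[[467.366881    32.79270972  15.        ]]
drum 186 [470.41877172  32.33118681] 20.520473189082036
```

step_arm --targets '[30,-1,-1,10,0,0,0,30,-1,-1,20,0,0,0,30,-1,-1,28,0,0,0,30,-1,-1,34,0,0,0,30,-1,-1,38,0,0,0,30,-1,-1,41,0,0,0,30,-1,-1,43,0,0,0,30,-1,-1,43,0,0,0,30,-1,-1,43,0,0,0]'

```text
time_s: 16.83
ee_pos: [467.4, 30.2, 59.6]
ee_rot: [[-1.0, 0.004, 0.0], [0.004, 1.0, -0.0], [-0.0, -0.0, -1.0]]
force: [-0.8, -0.1, 2.2]
gripper_width: 0.483
grip_force: 42.3
```

```bash
python3 - <<'E'
from h import *
st()
E
```

```text
t 16.83 p [467.4  30.2  59.6] yaw 179.8 z [ 0. -0. -1.] q [ -10.   38.  113.   -0.   30. -100.] w 41.0 F [-0.8 -0.1  2.2] g 42.3
```

step_arm --targets '[30,1,0,1,0,0,0,30,1,0,2,0,0,0,30,1,0,3,0,0,0,30,1,0,3,0,0,0,30,1,0,3,0,0,0]'

```text
time_s: 17.25
ee_pos: [466.3, 30.2, 58.3]
ee_rot: [[-1.0, 0.004, 0.001], [0.004, 1.0, -0.0], [-0.001, -0.0, -1.0]]
force: [-4.2, 0.4, 20.4]
gripper_width: 0.489
grip_force: 44.2
```

```bash
python3 - <<'E'
from h import *
st()
E
```

```text
t 17.25 p [466.3  30.2  58.3] yaw 179.8 z [ 0.001 -0.    -1.   ] q [ -10.   38.  113.   -0.   29. -100.] w 41.6 F [-4.2  0.4 20.4] g 44.2
```

```bash
python3 - <<'E'
from h import *
K=cam('scene'); W=cloud(K); hs=cv2.cvtColor(K['pixels'],cv2.COLOR_BGR2HSV)
d=np.hypot(W[...,0]-467,W[...,1]-31)
print('range top now', np.percentile(W[(d<21)&(W[...,2]>60)&(W[...,2]<80)&(hs[...,2]>150)][:,2],[10,50,90]))
S1=dict(np.load('scene1.npz')); W1=cloud(S1); d1=np.hypot(W1[...,0]-467,W1[...,1]-31); h1=cv2.cvtColor(S1['pixels'],cv2.COLOR_BGR2HSV)
print('faulty seated', np.percentile(W1[(d1<21)&(W1[...,2]>60)&(W1[...,2]<80)&(h1[...,2]>150)][:,2],[10,50,90]))
f=lambda C:cv2.resize(C['pixels'][185:260,275:365],(400,333),interpolation=3)
cv2.imwrite('pics/seat.png',np.hstack([f(K),f(S1)]))
E
```

```text
range top now [69.10566001 70.69934947 72.22307538]
faulty seated [65.19522679 67.41170269 69.43499316]
```

View pics/seat.png

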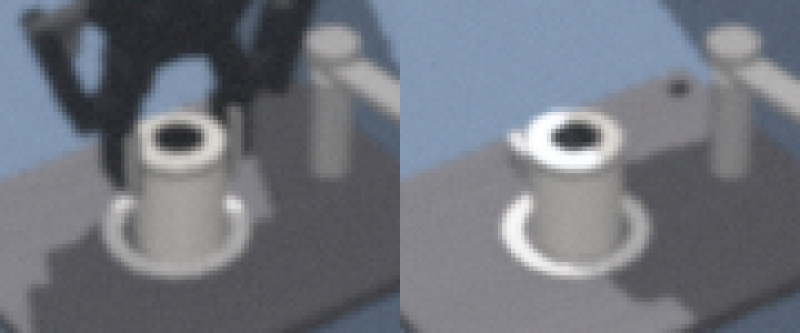

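The left crop (now) shows the drum about 3 mm high compared with the seated faulty one (right crop). Its bore at (179,138) sits about 4 mm nearer the camera relative to the rim centre (176,232), so it is perched on the rim on the +x side. I'll lift, shift 4 mm towards -x and set it down again.

step_arm --targets '[30,0,0,-4,0,0,0,30,0,0,-8,0,0,0,30,4,0.5,-8,0,0,0,30,4,0.5,-8,0,0,0,30,4,0.5,-5,0,0,0,30,4,0.5,-3,0,0,0,30,4,0.5,-1,0,0,0,30,4,0.5,0,0,0,0,30,4,0.5,1,0,0,0,30,4,0.5,1,0,0,0,30,4,0.5,1,0,0,0]'

```text
time_s: 18.22
ee_pos: [462.7, 30.7, 55.6]
ee_rot: [[-1.0, 0.004, 0.0], [0.004, 1.0, -0.0], [-0.0, -0.0, -1.0]]
force: [-1.2, 0.1, 6.4]
gripper_width: 0.489
grip_force: 42.7
```

```bash
python3 - <<'E'
from h import *
st(); K=cam('scene'); W=cloud(K); hs=cv2.cvtColor(K['pixels'],cv2.COLOR_BGR2HSV)
d=np.hypot(W[...,0]-466,W[...,1]-31)
print('range top now', np.percentile(W[(d<21)&(W[...,2]>60)&(W[...,2]<80)&(hs[...,2]>150)][:,2],[10,50,90]))
E
```

```text
t 18.22 p [462.7  30.7  55.6] yaw 179.8 z [ 0. -0. -1.] q [ -10.   38.  113.    0.   29. -100.] w 41.5 F [-1.2  0.1  6.4] g 42.7
range top now [66.31759616 67.97929933 69.58526509]
```

step_arm --targets '[50,0,0,0,0,0,0,60,0,0,0,0,0,0,70,0,0,0,0,0,0,70,0,0,0,0,0,0,70,0,0,-20,0,0,0,70,0,0,-50,0,0,0,70,0,0,-90,0,0,0,70,0,0,-130,0,0,0,70,0,0,-130,0,0,0]'

```text
time_s: 19.02
ee_pos: [466.7, 30.2, 191.2]
ee_rot: [[-1.0, 0.004, 0.014], [0.004, 1.0, -0.002], [-0.014, -0.002, -1.0]]
force: [0.9, 0.0, -0.3]
gripper_width: 0.819
grip_force: 0.0
```

step_arm --targets '[50,-60,65,0,0,0,-0.1,50,-125,133,0,0,0,-0.31,50,-125,133,0,0,0,-0.31,50,-125,133,0,0,0,-0.31,50,-125,133,0,0,0,-0.31,50,-125,133,0,0,0,-0.31,50,-125,133,0,0,0,-0.31,50,-125,133,0,0,0,-0.31]'

```text
time_s: 19.68
ee_pos: [586.5, 162.6, 184.2]
ee_rot: [[-0.954, -0.301, -0.003], [-0.301, 0.954, -0.001], [0.003, 0.0, -1.0]]
force: [0.1, -0.3, 0.6]
gripper_width: 0.586
grip_force: 0.0
```

```bash
python3 - <<'E'
from h import *
st(); T=cam('top'); np.savez('top3.npz',**T); S=cam('scene')
for nm,K in(('T',T),('S',S)):
    W=cloud(K); k=(np.hypot(W[...,0]-466,W[...,1]-30)<30)&(W[...,2]>62)&(W[...,2]<74); print(nm,k.sum(),np.median(W[k],0),cv2.minEnclosingCircle(W[k][:,:2].astype(np.float32)))
    g=K['pixels'].max(2); b,p=blob(g<110,proj(K,(466,30,68))[0]); print('bore',ray(K,b,68),len(p))
A=ray(T,blob(T['pixels'].max(2)<110,proj(T,(466,30,68))[0])[0],68)[0]
W=cloud(T); d=np.hypot(W[...,0]-A[0],W[...,1]-A[1]); 
m=(W[...,2]>24)&(W[...,2]<40)&(d>24)&(d<39); q=ray(T,np.argwhere(m)[:,::-1],31)[:,:2]; print('lug',len(q),np.degrees(np.arctan2(*(q.mean(0)-A[:2])[::-1])) if len(q) else '')
a=cv2.resize(T['pixels'][265:325,280:350],(560,480),interpolation=3); b=cv2.resize(S['pixels'][185:260,290:345],(240,327),interpolation=3); o=np.zeros((480,800,3),np.uint8); o[:,:560]=a; o[:327,560:]=b; cv2.imwrite('pics/fin.png',o)
E
```

```text
t 19.68 p [586.5 162.6 184.2] yaw -162.5 z [-0.003 -0.001 -1.   ] q [   5.   33.   88.   -0.   59. -103.] w 49.8 F [ 0.1 -0.3  0.6] g 0.0
T 300 [467.46852014  29.78851321  68.22724569] ((467.2509765625, 30.25240707397461), 22.139297485351562)
bore [[468.23782514  30.94014024  68.        ]] 58
S 260 [470.94914677  31.21562972  67.68957089] ((468.6286315917969, 34.641300201416016), 24.220436096191406)
bore [[467.07296481  34.34400911  68.        ]] 41
lug 29 -179.5148699458457
```

View pics/fin.png

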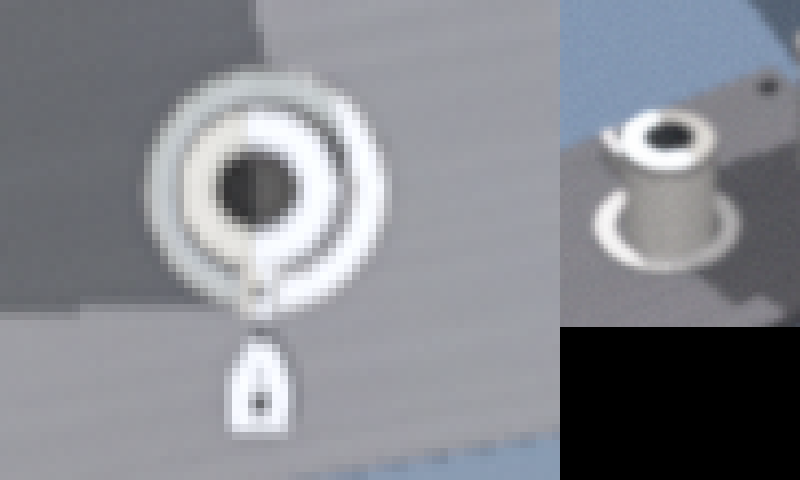

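The top crop shows the housing within the rim, with its centre at (258,188), lug at (258,295) and wedge at (260,395) in line. The top surface is at 68 mm, so it is seated. Now I'll close the keeper.

step_arm --targets '[50,-1,1,25,0,0,0,50,-1,1,50,0,0,0,50,-1,1,77,0,0,0,50,-1,1,77,0,0,0,50,-1,1,77,0,0,0,5,-1,1,77,0,0,0,5,-1,1,77,0,0,0,5,-1,1,77,0,0,0,5,-1,1,77,0,0,0,5,-1,1,77,0,0,0]' --grip_force 30

```text
time_s: 20.62
ee_pos: [589.8, 164.5, 110.0]
ee_rot: [[-0.953, -0.301, 0.003], [-0.301, 0.954, 0.0], [-0.003, -0.001, -1.0]]
force: [0.1, -1.1, 6.2]
gripper_width: 0.151
grip_force: 29.5
```

```bash
cat > arc.py <<'E'
from h import *
import sys
st(); o=robot.get_obs(); p=o['ee_pos']; H=np.array([447.2,118]); d=p[:2]-H; th=np.degrees(np.arctan2(d[1],d[0])); R=np.hypot(*d); print(R,th)
e=float(sys.argv[1]); n=int(sys.argv[2])
for r in range(1,n+1):
    a=th+(e-th)*r/n; q=H+R*np.array([np.cos(np.radians(a)),np.sin(np.radians(a))]); print(go(*q,p[2],a+180).round(2).tolist())
E
python3 arc.py -30 12
```

```text
t 20.62 p [589.8 164.5 110. ] yaw -162.5 z [ 0.003  0.    -1.   ] q [   5.   39.   90.   -0.   50. -102.] w 12.8 F [ 0.1 -1.1  6.2] g 29.5
150.01755384154532 18.04378881260693
[0.27, -10.48, -0.0, 0.06]
[1.28, -20.91, -0.0, 0.13]
[3.01, -31.25, -0.0, 0.2]
[5.46, -41.44, -0.0, 0.27]
[8.61, -51.43, -0.0, 0.34]
[12.46, -61.18, -0.0, 0.41]
[16.97, -70.64, -0.0, 0.48]
[22.14, -79.76, -0.0, 0.55]
[27.93, -88.5, -0.0, 0.62]
[34.31, -96.81, -0.0, 0.69]
[41.26, -104.65, -0.0, 0.76]
[48.74, -111.99, -0.0, 0.83]
```

step_arm --targets '[5,0.5,-10.5,0,0,0,0.06,5,1.5,-21,0,0,0,0.13,5,3,-31,0,0,0,0.2,5,5.5,-41.5,0,0,0,0.27,5,8.5,-51.5,0,0,0,0.34,5,12.5,-61,0,0,0,0.41,5,17,-70.5,0,0,0,0.48,5,22,-80,0,0,0,0.55,5,28,-88.5,0,0,0,0.62,5,34.5,-97,0,0,0,0.69,5,41.5,-104.5,0,0,0,0.76,5,49,-112,0,0,0,0.83]'

```text
time_s: 21.62
ee_pos: [577.2, 42.6, 110.0]
ee_rot: [[-0.864, 0.503, 0.004], [0.503, 0.864, -0.0], [-0.004, 0.002, -1.0]]
force: [0.0, 1.6, 7.9]
gripper_width: 0.151
grip_force: 29.6
```

```bash
python3 arc.py -74 12
```

```text
t 21.62 p [577.2  42.6 110. ] yaw 149.8 z [ 0.004 -0.    -1.   ] q [ -7.  37.  95.   0.  47. -67.] w 12.9 F [0.  1.6 7.9] g 29.6
150.26952128846364 -30.13282801304965
[0.29, -9.58, -0.0, 0.06]
[1.19, -19.12, -0.0, 0.13]
[2.7, -28.59, -0.0, 0.19]
[4.81, -37.94, -0.0, 0.25]
[7.5, -47.14, -0.0, 0.32]
[10.79, -56.15, -0.0, 0.38]
[14.63, -64.93, -0.0, 0.44]
[19.04, -73.44, -0.0, 0.51]
[23.97, -81.66, -0.0, 0.57]
[29.42, -89.55, -0.0, 0.64]
[35.36, -97.07, -0.0, 0.7]
[41.76, -104.2, -0.0, 0.76]
```

step_arm --targets '[5,0.5,-9.5,0,0,0,0.06,5,1,-19,0,0,0,0.13,5,2.5,-28.5,0,0,0,0.19,5,5,-38,0,0,0,0.25,5,7.5,-47,0,0,0,0.32,5,11,-56,0,0,0,0.38,5,14.5,-65,0,0,0,0.44,5,19,-73.5,0,0,0,0.51,5,24,-81.5,0,0,0,0.57,5,29.5,-89.5,0,0,0,0.64,5,35.5,-97,0,0,0,0.7,5,42,-104,0,0,0,0.76]'

```text
time_s: 22.62
ee_pos: [489.3, -27.0, 110.0]
ee_rot: [[-0.28, 0.96, 0.006], [0.96, 0.28, -0.002], [-0.003, 0.005, -1.0]]
force: [0.8, -0.1, 8.4]
gripper_width: 0.152
grip_force: 29.8
```

```bash
python3 arc.py -80 4
```

```text
t 22.62 p [489.3 -27.  110. ] yaw 106.3 z [ 0.006 -0.002 -1.   ] q [-16.  33. 108.   0.  39. -33.] w 13.0 F [ 0.8 -0.1  8.4] g 29.8
150.958654640092 -73.80803712612294
[0.06, -4.08, -0.0, 0.03]
[0.23, -8.15, -0.0, 0.06]
[0.51, -12.22, -0.0, 0.08]
[0.9, -16.28, -0.0, 0.11]
```

step_arm --targets '[5,0,-3,0,0,0,0.02,5,0,-6,0,0,0,0.04,5,0.5,-8,0,0,0,0.06,5,0.5,-10,0,0,0,0.07,5,0.5,-12,0,0,0,0.08,5,0.5,-13,0,0,0,0.08,5,0.5,-13,0,0,0,0.08]'

```text
time_s: 23.2
ee_pos: [477.5, -30.0, 109.9]
ee_rot: [[-0.205, 0.979, 0.007], [0.979, 0.205, -0.002], [-0.003, 0.007, -1.0]]
force: [2.0, -0.4, 7.7]
gripper_width: 0.152
grip_force: 29.8
```

```bash
python3 arc.py -80 1
```

```text
t 23.2 p [477.5 -30.  109.9] yaw 101.8 z [ 0.007 -0.002 -1.   ] q [-17.  32. 110.   0.  37. -29.] w 12.9 F [ 2.  -0.4  7.7] g 29.8
151.07051838773833 -78.41885492248929
[0.07, -4.17, -0.0, 0.03]
```

No stop felt yet, so I'll keep pushing gently until the force rises.

step_arm --targets '[5,0,-1,0,0,0,0,5,0,-2,0,0,0,0,5,0,-3,0,0,0,0.01,5,0,-4,0,0,0,0.01,5,0,-4,0,0,0,0.01]'

```text
time_s: 23.62
ee_pos: [477.2, -30.1, 110.0]
ee_rot: [[-0.193, 0.981, 0.015], [0.981, 0.193, -0.001], [-0.004, 0.015, -1.0]]
force: [9.7, 7.4, 1.3]
gripper_width: 0.147
grip_force: 29.8
```

```bash
python3 arc.py -80 1
```

```text
t 23.62 p [477.2 -30.1 110. ] yaw 101.1 z [ 0.015 -0.001 -1.   ] q [-17.  32. 110.   0.  37. -29.] w 12.5 F [9.7 7.4 1.3] g 29.8
151.1525277519151 -78.54123069021463
[0.03, -3.85, -0.0, 0.02]
```

The bar is at the stop: the force rose and nothing moved. I'll release, lift and check.

step_arm --targets '[5,0,2,0,0,0,0,25,0,2,0,0,0,0,50,0,2,0,0,0,0,50,0,2,0,0,0,0,50,0,2,0,0,0,0,50,0,2,-25,0,0,0,50,0,2,-60,0,0,0,50,0,2,-100,0,0,0,50,0,2,-100,0,0,0]'

```text
time_s: 24.37
ee_pos: [476.3, -30.9, 213.8]
ee_rot: [[-0.196, 0.981, 0.012], [0.981, 0.196, -0.004], [-0.006, 0.011, -1.0]]
force: [0.6, 0.1, 0.0]
gripper_width: 0.582
grip_force: 0.0
```

step_arm --targets '[50,-150,40,-40,0,0,0,50,-190,60,-60,0,0,0,50,-190,60,-60,0,0,0,50,-190,60,-60,0,0,0,50,-190,60,-60,0,0,0,50,-190,60,-60,0,0,0,50,-190,60,-60,0,0,0,50,-190,60,-60,0,0,0,50,-190,60,-60,0,0,0]'

```text
time_s: 25.12
ee_pos: [567.2, -202.8, 266.8]
ee_rot: [[-0.196, 0.981, -0.003], [0.981, 0.196, 0.002], [0.003, -0.003, -1.0]]
force: [0.2, -0.1, 0.1]
gripper_width: 0.585
grip_force: 0.0
```

```bash
python3 - <<'E'
from h import *
st(); T=cam('top');S=cam('scene')
a,pa=blob(T['pixels'].max(2)<110,proj(T,(477,-24,119))[0]); q=ray(T,a,119)[0]; print('pin',a,len(pa),q,'angle from -78:',np.degrees(np.arctan2(q[1]-118,q[0]-447.2))+78)
for nm,K in(('T',T),('S',S)):
    W=cloud(K); k=(np.hypot(W[...,0]-480,W[...,1]+23)<25)&(W[...,2]>105)&(W[...,2]<130); print(nm,'pin',k.sum(),W[k].mean(0) if k.any() else '')
    k=(np.hypot(W[...,0]-503,W[...,1]+320)<35)&(W[...,2]>50)&(W[...,2]<66); print('faulty',k.sum(),W[k].mean(0) if k.any() else '')
a=T['pixels'][150:340,130:520]; a=cv2.resize(a,(780,380),interpolation=3); b=cv2.resize(S['pixels'][170:270,250:390],(308,220),interpolation=3); o=np.zeros((600,780,3),np.uint8); o[:380]=a; o[380:,:308]=b
b=cv2.resize(S['pixels'][240:400,80:280],(275,220),interpolation=3); o[380:,320:595]=b; cv2.imwrite('pics/end.png',o)
E
```

```text
t 25.12 p [ 567.2 -202.8  266.8] yaw 101.3 z [-0.003  0.002 -1.   ] q [-30.  27.  84.   0.  69. -42.] w 49.7 F [ 0.2 -0.1  0.1] g 0.0
pin [337.21621622 285.24324324] 37 [477.41088507 -25.63364177 119.        ] angle from -78: -0.12195218221054915
T pin 32 [476.80491084 -24.12442978 118.19357978]
faulty 254 [ 503.77939833 -315.53620221   59.45478717]
S pin 63 [479.41740866 -22.66025588 113.71668388]
faulty 393 [ 507.28234962 -317.75192162   58.81270822]
```

View pics/end.png

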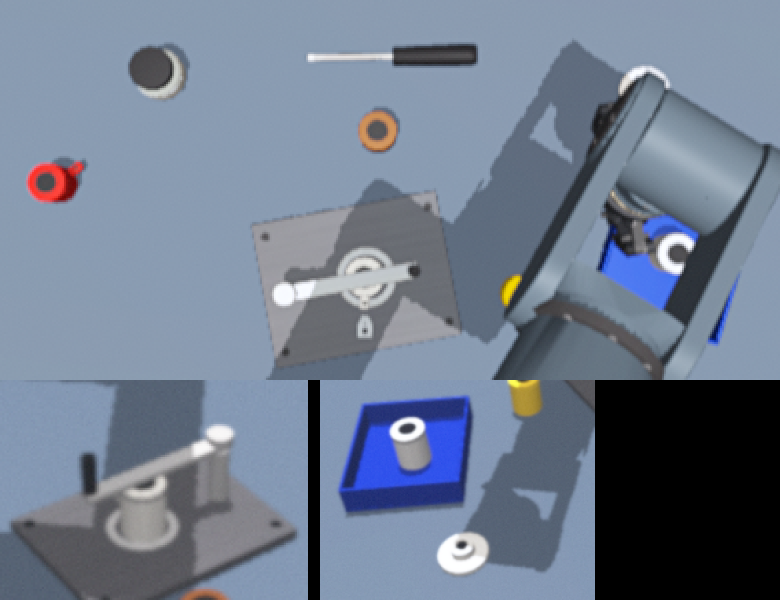

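In the final picture the keeper is closed over the seated housing, from hinge (284,294) to pin (413,271). The lug lines up with the wedge at (364,327), and the faulty housing stands upright in the tray at (677,254). The jar, screwdriver and flange look unmoved.

```bash
python3 -c "
from plant import robot
print(robot.job_done())"
```

```text
the job is handed in; nothing more can be done
None
```

The job is handed in at about 25 s; the hand-in gave no verdict, but my last pictures show the faulty housing upright in the tray, the good housing seated with its lug at the wedge, the keeper closed, and the jar, flange and screwdriver looking unmoved.

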